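# Change over the reagents in the colour-coded carrier

## Task

Sort the reagents on the bench into the carrier for the next run. Yesterday's green-capped bottle is still in the green bay: stand it in the free part of the steel discard tray, then load the fresh green-capped bottle, the red-capped vial and the blue-capped vial, each right down in the bay whose collar has the colour of its cap. Carry and leave all of them upright, and leave the black-capped bottle, which is still good, as it stands in its bay.

Things in the scene. Friction and masses are not known exactly. Their poses are not given: they have to be found in the camera images.
- old_green_mid (a point): yesterday's bottle: green cap, pale yellow contents, label with a blue band; screw-cap reagent bottle, 43 mm across and 82 mm tall (glass body up to 54 mm, then a cap 25 mm across up to the top), 90 g. At the start it stands in the green-collared bay. The point is on its axis, half-way up (41 mm above its underside); z points up its axis.
- fresh_green_mid (a point): fresh bottle: green cap, pink contents, label with a red band; screw-cap reagent bottle, 43 mm across and 82 mm tall (glass body up to 54 mm, then a cap 25 mm across up to the top), 90 g. At the start it stands on the open bench in front on the robot's right (y below -0.17); the bottles along the back of the bench are no part of the job. Point on its axis, 41 mm above its underside; z up its axis.
- red_vial_mid (a point): red-capped vial: small stoppered glass vial, 23 mm across and 40 mm tall (body up to 26 mm, then a cap 21 mm across up to the top), 18 g; take it by the cap. At the start it stands on the open bench in front on the robot's right. Point on its axis, 20 mm above its underside; z up its axis.
- blue_vial_mid (a point): blue-capped vial: small stoppered glass vial, 23 mm across and 40 mm tall (body up to 26 mm, then a cap 21 mm across up to the top), 18 g; take it by the cap. At the start it stands on the open bench in front on the robot's right. Point on its axis, 20 mm above its underside; z up its axis.
- bay_green_floor (a point): bay with a green collar: one of the four white bay blocks (74 mm square) that sit two by two, 78 mm apart, in the grey carrier frame; the blocks' order changes from start to start. The collar's top is 35 mm above the worktop; it has a round recess 60 mm across and 18 mm deep for a 43 mm bottle. Point at the middle of the recess floor, 17 mm above the worktop; x and y along the carrier's sides, z up.
- bay_red_floor (a point): bay with a red collar: one of the four white bay blocks (74 mm square) that sit two by two, 78 mm apart, in the grey carrier frame; the blocks' order changes from start to start. The collar's top is 35 mm above the worktop; it has a round recess 40 mm across and 9 mm deep for a vial. Point at the middle of the recess floor, 26 mm above the worktop; x and y along the carrier's sides, z up.
- bay_blue_floor (a point): bay with a blue collar: like the red one (recess 40 mm across, 9 mm deep). Point at the middle of the recess floor, 26 mm above the worktop; x and y along the carrier's sides, z up.
- tray_free (a point): stainless discard tray on the robot's left, fixed, 130 mm (its x) by 190 mm (its y), rim 27 mm above the worktop, floor 2.5 mm thick. Two used culture dishes, stacked 33 mm high, take up its +y end. The point lies on the floor at the middle of the free part, which reaches 62 mm to either side along x, 54 mm towards -y and 60 mm towards +y; z up.
- black_bottle_mid (a point): bottle that stays: black cap, pale blue contents; screw-cap reagent bottle, 43 mm across and 82 mm tall (glass body up to 54 mm, then a cap 25 mm across up to the top), 90 g. It stands in the fourth bay, with the black collar (like the green bay). Point on its axis, 41 mm above its underside; z up its axis.
Not all that is in view belongs to the job. Leave any orange look-alike of the part that bears old_green_mid alone.

How it is judged:
By the outcome, as a careful person would: the job done as asked, in the order asked, and still so for the second after the job is handed in, with the robot touching nothing.
It also fails if it takes over 102 s, if anything falls off the work surface, if the arm or the gripper's body presses on something with over 40 N, if the wrist force passes 120 N, or if a joint passes its speed limit or range.

## Robot

A 6-joint arm with a two-finger parallel gripper is mounted at the origin on a cart in front of the work surface, level with it; the furniture and walls round the work are solid. World frame = base frame: x ahead of the robot, y to its left, z up, the work surface at z = 0. Lengths are in m, angles in rad, forces in N, time in s.
With the tool pointing down it reaches from about 0.275 to 0.975 m from the base axis. Payload 8.4 kg.
Tool frame: the origin (TCP) lies between the finger pads; the fingertips stand 14 mm ahead of it and the grasp point (between the pads) lies 5 mm behind it (robot.tip_reach is the distance from the TCP to the fingertips, in m); z points along the fingers, y is the line along which they close (so a half turn about z gives the same grasp; the last joint's range is limited). The gripper opens to 92 mm and grips with 3 to 60 N. Pads are 20 mm wide; open, the fingers measure 128 mm over their backs; the gripper's body (75 mm by 189 mm) begins 69 mm behind the grasp point.
Start: joints at [1.139, 0.353, 1.633, -0, 1.155, -0.002], TCP at [0.26, 0.568, 0.229] pointing down, gripper open.
Joint ranges: [-2.63, 2.63], [-0.92, 2.1], [0.06, 2.66], [-1.3, 4.44], [0, 2.69], [-3.02, 3.02]. Speed limits (rad/s): [2.22, 2.22, 2.79, 3.14, 3.14, 3.14].

## Interface

Orientations are given as a unit quaternion [w, x, y, z].
In Python, from rig import robot gives the robot as it stands.
- The arm moves only by the tool drive_tool, never from a script. Its argument "increments" is a list of rows, each an object with "delta_pos": the shift along the world's x, y, z in cm, a list of three; "spin": the turn about the world's z in degrees; "claw": the closure in counts, from 0 (fully open) to 255 (shut). In form: [{"delta_pos": [tx, ty, tz], "spin": spin, "claw": claw}, ...]. A call has 1 to 12 rows; each row is the pose to reach, as a shift and turn from the pose commanded when the call began; what a row does not reach only later rows make up. A row lasts 1/10 s, in which the tool goes at most 50 mm and 8.59 degrees, less where a joint would pass 70% of its speed; a pose out of reach is approached as far as the arm can. A call with a gripper value outside its range is refused whole. The fingers move at their own pace and stop on an object; the grip force is fixed at half the most. Time passes only in rows, so rows that repeat a pose let the fingers close. It gives the time, the measured TCP pose, the force, the opening and the grip force at its end, in the units of the state.
- robot.state(): the state, without advancing time (a new reading comes with each control period).
- robot.get_image(name): name is "scene" or "top" or "wrist"; returns a dict with "frame" (480x640x3 uint8, red, green, blue), "camera_matrix" (3x3 intrinsics, pixels), "extrinsics" (4x4, takes a point from world to camera coordinates); the wrist camera has in their place "hand_eye" (4x4, takes a point from camera to tool coordinates, whose origin is the TCP and whose axes are the flange's). Camera axes: x right, y down, z forward; pixel columns grow to the right and rows downward; lengths in m; the calibration is good to about 2 mm. A picture is of the moment at which its call begins: read the wrist's pose just before it. There is no depth.
- robot.finish_job(): hands the job in; it is judged then, once.
The state is a dict: "time_s": time; "q": joint angles; "dq": joint speeds; "joint_efforts": joint torques, N m; "eef_pos": TCP position; "ee_rot": TCP orientation; "ft_force": force on the tool from outside, world axes, zero at the start; "moment": the same for the moment, N m; "grip_width": finger opening in m; "grip_force": force on a finger pad.
Only numpy, scipy, OpenCV 4.12 (cv2) and the standard library are available. Lean on these libraries where they do the work, as an engineer would, in place of code of your own. Each camera call takes 0.05 s, during which the arm holds its last target. There are 200 camera calls.

## Working session

There is one attempt and no reset: what is moved stays moved. The work goes in short steps, Python scripts to look and compute and a tool call to move; the robot and the scene stay as the last step left them, time stands still between calls to the robot, and variables do not carry over. Pictures are saved under pics/ and viewed, at most 14 in all, crops included, and the job is handed in when it is done.

Besides the shell and the picture viewer there is one more tool, called as a command line: name --argument value ..., lists and objects as JSON in quotes. drive_tool: Moves the arm, as the interface text tells. Its arguments: {"type":"object","properties":{"increments":{"type":"array","items":{"type":"object","properties":{"delta_pos":{"type":"array","items":{"type":"number"}},"spin":{"type":"number"},"claw":{"type":"number"}}}}},"required":["increments"]}

```bash
mkdir -p pics; cat > h.py <<'E'
import numpy as np, cv2
from rig import robot
def grab(n,fn):
    d=robot.get_image(n); cv2.imwrite('pics/'+fn,d['frame'][:,:,::-1]); return d
def ray(K,E,u,v,z):
    """pixel -> world point at height z; E world->camera"""
    R,t=E[:3,:3],E[:3,3]; c=-R.T@t; r=R.T@np.linalg.inv(K)@[u,v,1]
    return c+r*(z-c[2])/r[2]
E
python3 - <<'E'
from h import *
for n in('top','scene'):
    d=grab(n,n+'0.png'); np.savez(n+'.npz',K=d['camera_matrix'],E=d['extrinsics'],f=d['frame'])
    E=np.array(d['extrinsics']);print(n,-E[:3,:3].T@E[:3,3])
s=robot.state();print({k:np.round(v,3) for k,v in s.items()})
E
```

```text
top [ 0.45066594 -0.05382298  1.0483578 ]
scene [ 0.19421317 -0.61447162  0.60340454]
{'time_s': np.float64(0.1), 'q': array([ 1.139,  0.354,  1.634, -0.   ,  1.155, -0.002]), 'dq': array([-0.001, -0.001, -0.001,  0.001, -0.002, -0.001]), 'joint_efforts': array([-1.0000e-03, -5.9491e+01, -3.3493e+01,  7.0000e-02,  1.8000e-02,
       -0.0000e+00]), 'eef_pos': array([0.26 , 0.568, 0.228]), 'ee_rot': array([-0.   ,  0.213,  0.977, -0.001]), 'ft_force': array([-0.548,  0.557, -0.35 ]), 'moment': array([ 0.022,  0.04 , -0.038]), 'grip_force': np.float64(0.0), 'grip_width': np.float64(0.092)}
```

View pics/top0.png

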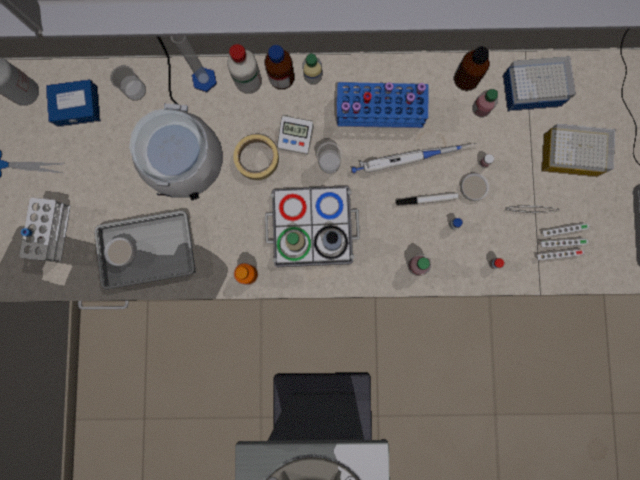

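View pics/scene0.png

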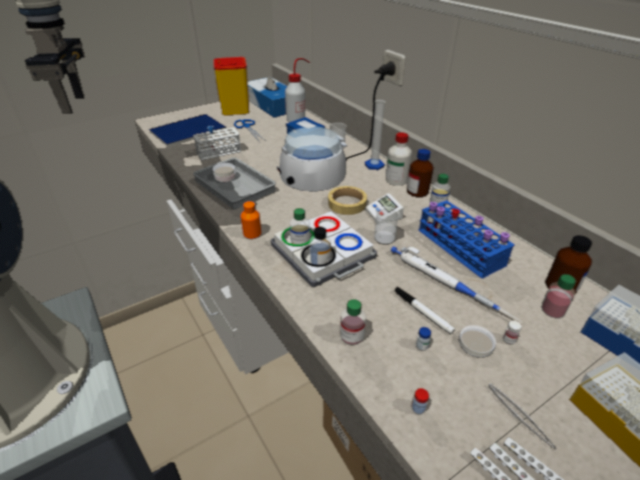

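The top view shows +x up and +y left.

- **Green-capped bottles:** (293,240) is in the green bay. (420,265) is on the open front bench with pink contents and a red band. (487,101) and (312,65) are at the back. The fresh one is (420,265), because it stands at the front right.
- **Vials:** red cap at (497,264), blue cap at (456,224), and a white-capped distractor at (486,160).
- **Orange look-alike:** (245,273), to be left alone.

I'll confirm these in enlarged crops.

```bash
python3 - <<'E'
from h import *
d=np.load('top.npz');f=d['f'][:,:,::-1]
a=cv2.resize(f[180:290,380:530],None,fx=5,fy=5,interpolation=cv2.INTER_CUBIC)
b=cv2.resize(f[180:290,230:380],None,fx=5,fy=5,interpolation=cv2.INTER_CUBIC)
cv2.imwrite('pics/c1.png',a);cv2.imwrite('pics/c2.png',b)
cv2.imwrite('pics/c3.png',cv2.resize(f[200:300,80:210],None,fx=5,fy=5,interpolation=cv2.INTER_CUBIC))
s=np.load('scene.npz')['f'][:,:,::-1]
cv2.imwrite('pics/c4.png',cv2.resize(s[190:420,220:450],None,fx=2.6,fy=2.6,interpolation=cv2.INTER_CUBIC))
E
```

```text
(no output)
```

View pics/c1.png

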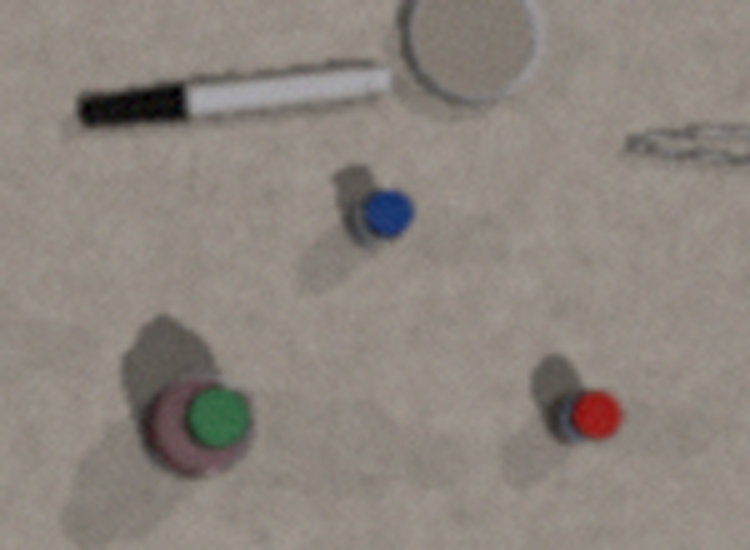

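View pics/c2.png

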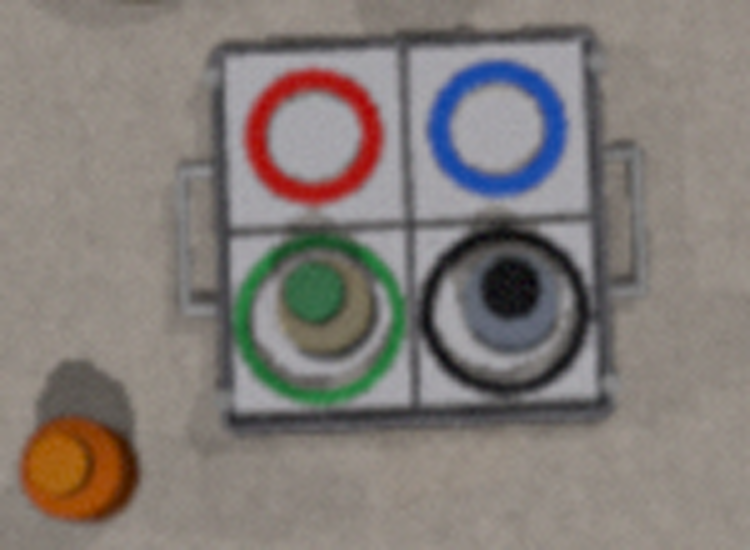

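View pics/c3.png

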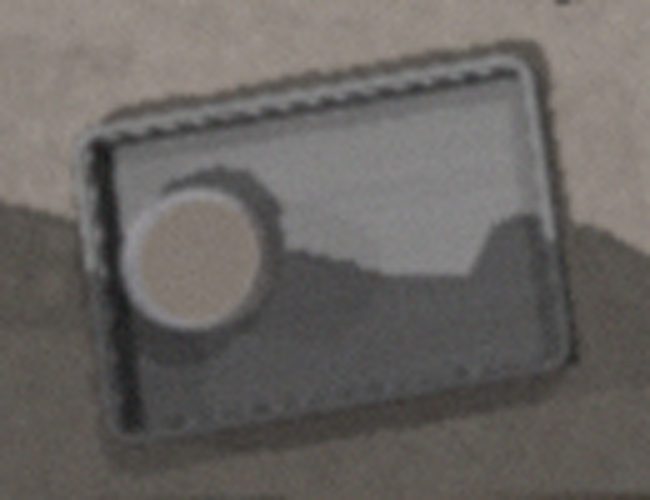

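View pics/c4.png

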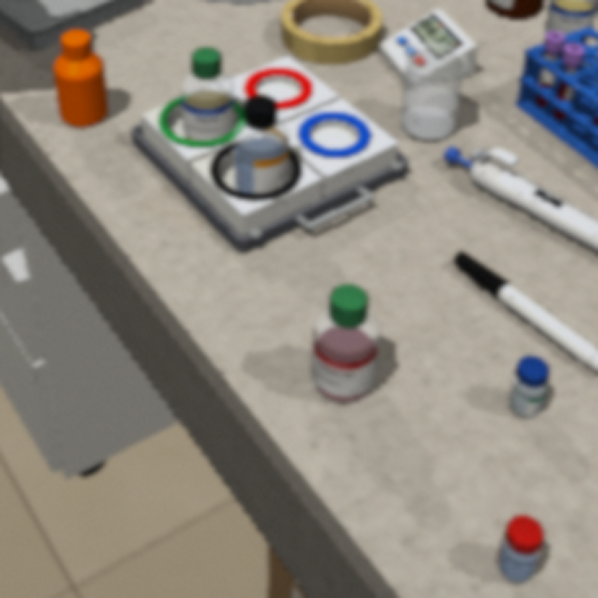

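The crops confirm it. The fresh bottle (pink contents, red band) has its cap at about (423.6,263). The blue cap is at (457.2,222.4), the red cap at (499,262.6), the old bottle's cap at (292.8,238) and the black cap at (331.8,237). The collars are red (292.4,206.8), blue (329.2,205.2), green (293.8,243.2) and black (331,242). The dishes are at the tray's left (+y) end.

```bash
python3 - <<'E'
from h import *
d=np.load('top.npz');K,E=d['K'],d['E']
P={}
for n,u,v,z in [('old',292.8,238,.099),('black',331.8,237,.099),('fresh',423.6,263,.082),('blue',457.2,222.4,.04),('red',499,262.6,.04),
 ('Bred',292.4,206.8,.035),('Bblue',329.2,205.2,.035),('Bgreen',293.8,243.2,.035),('Bblack',330.6,241.6,.035),
 ('tTL',97,227.6,.027),('tTR',184,212,.027),('tBR',193.6,272,.027),('tBL',103.6,287.6,.027),('orange',241,272.5,.08)]:
    P[n]=ray(K,E,u,v,z); print(n,P[n].round(4))
D=lambda a,b:(np.linalg.norm(P[a]-P[b])*1e3).round(1)
print('bays',D('Bred','Bblue'),D('Bgreen','Bblack'),D('Bred','Bgreen'),'tray',D('tTL','tTR'),D('tBL','tBR'),D('tTL','tBL'),D('tTR','tBR'))
v=P['Bred']-P['Bblue']+P['Bgreen']-P['Bblack'];print('carrier y axis deg',np.degrees(np.arctan2(v[1],v[0])))
c=sum(P[k] for k in('tTL','tTR','tBR','tBL'))/4; y=P['tTL']-P['tTR']+P['tBL']-P['tBR'];y/=np.linalg.norm(y)
print('tray c',c,'free',c-.037*y,'yaw',np.degrees(np.arctan2(y[1],y[0])))
E
```

```text
old [0.5686 0.0288 0.099 ]
black [ 0.5696 -0.0481  0.099 ]
fresh [ 0.5172 -0.2301  0.082 ]
blue [ 0.6044 -0.311   0.04  ]
red [ 0.519 -0.394  0.04 ]
Bred [0.6432 0.035  0.035 ]
Bblue [ 0.6456 -0.043   0.035 ]
Bgreen [0.5655 0.0323 0.035 ]
Bblack [ 0.5679 -0.0451  0.035 ]
tTL [0.6052 0.4529 0.027 ]
tTR [0.6365 0.2677 0.027 ]
tBR [0.508  0.2444 0.027 ]
tBL [0.4775 0.4333 0.027 ]
orange [0.5028 0.1341 0.08  ]
bays 78.1 77.4 77.8 tray 187.8 191.4 129.2 130.6
carrier y axis deg 91.77145724697488
tray c [0.55678785 0.34955665 0.027     ] free [0.56281397 0.31305068 0.027     ] yaw 99.37341668019772
```

drive_tool --increments '[{"delta_pos":[30.9,-53.9,-2],"spin":26,"claw":110},{"delta_pos":[30.9,-53.9,-2],"spin":26,"claw":110},{"delta_pos":[30.9,-53.9,-2],"spin":26,"claw":110},{"delta_pos":[30.9,-53.9,-2],"spin":26,"claw":110},{"delta_pos":[30.9,-53.9,-2],"spin":26,"claw":110},{"delta_pos":[30.9,-53.9,-2],"spin":26,"claw":110},{"delta_pos":[30.9,-53.9,-2],"spin":26,"claw":110},{"delta_pos":[30.9,-53.9,-2],"spin":26,"claw":110},{"delta_pos":[30.9,-53.9,-2],"spin":26,"claw":110},{"delta_pos":[30.9,-53.9,-2],"spin":26,"claw":110},{"delta_pos":[30.9,-53.9,-2],"spin":26,"claw":110},{"delta_pos":[30.9,-53.9,-2],"spin":26,"claw":110}]'

```text
time_s: 1.3
eef_pos: [0.5576, 0.0487, 0.2092]
ee_rot: [-0.0, -0.012, 1.0, 0.0]
ft_force: [0.3, 0.1, 0.3]
grip_width: 0.0525
grip_force: 0.0
```

drive_tool --increments '[{"delta_pos":[0,0,0],"spin":0,"claw":110},{"delta_pos":[0,0,0],"spin":0,"claw":110},{"delta_pos":[0,0,0],"spin":0,"claw":110}]'

```text
time_s: 1.6
eef_pos: [0.5564, 0.0514, 0.2091]
ee_rot: [-0.0, -0.012, 1.0, 0.0]
ft_force: [0.9, 0.3, 0.3]
grip_width: 0.0526
grip_force: 0.0
```

drive_tool --increments '[{"delta_pos":[1.2,-2.3,-1],"spin":0,"claw":110},{"delta_pos":[1.2,-2.3,-1],"spin":0,"claw":110},{"delta_pos":[1.2,-2.3,-1],"spin":0,"claw":110},{"delta_pos":[1.2,-2.3,-1],"spin":0,"claw":110}]'

```text
time_s: 2.0
eef_pos: [0.5686, 0.029, 0.1996]
ee_rot: [-0.0, -0.013, 1.0, 0.0]
ft_force: [0.4, -0.7, 0.8]
grip_width: 0.0521
grip_force: 0.0
```

```bash
cat >> h.py <<'E'
from scipy.spatial.transform import Rotation
def wrist(fn):
    s=robot.state(); d=grab('wrist',fn)
    T=np.eye(4);T[:3,:3]=Rotation.from_quat(np.roll(s['ee_rot'],-1)).as_matrix();T[:3,3]=s['eef_pos']
    E=np.linalg.inv(T@np.array(d['hand_eye'])); np.savez('w.npz',K=d['camera_matrix'],E=E,f=d['frame']); print(s['eef_pos'].round(4)); return d
def proj(K,E,p):
    q=K@(E[:3,:3]@np.array(p)+E[:3,3]); return (q[:2]/q[2]).round(1)
E
python3 - <<'E'
from h import *
wrist('w1.png'); d=np.load('w.npz'); print(proj(d['K'],d['E'],[.5686,.0288,.099]),proj(d['K'],d['E'],[.5655,.0323,.035]))
E
```

```text
[0.5686 0.029  0.1996]
[325.7 245.1] [330.  219.7]
```

View pics/w1.png

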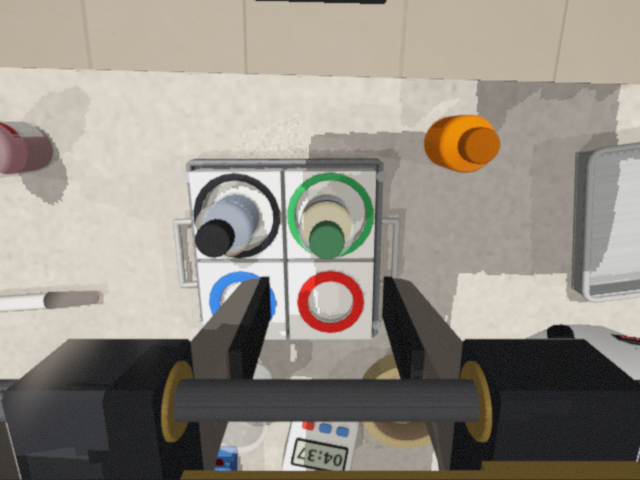

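The wrist view shows the green cap's top at about (327,241), predicted (325.7,245), and the green collar at (330,215), predicted (330,219.7). They agree within 3 mm. The gripper is between the black cap and free space, so I'll descend and grip.

drive_tool --increments '[{"delta_pos":[-0.15,0.05,-4],"spin":0,"claw":110},{"delta_pos":[-0.15,0.05,-8],"spin":0,"claw":110},{"delta_pos":[-0.15,0.05,-10.5],"spin":0,"claw":110},{"delta_pos":[-0.15,0.05,-11.7],"spin":0,"claw":110},{"delta_pos":[-0.15,0.05,-11.7],"spin":0,"claw":110},{"delta_pos":[-0.15,0.05,-11.7],"spin":0,"claw":255},{"delta_pos":[-0.15,0.05,-11.7],"spin":0,"claw":255},{"delta_pos":[-0.15,0.05,-11.7],"spin":0,"claw":255},{"delta_pos":[-0.15,0.05,-11.7],"spin":0,"claw":255},{"delta_pos":[-0.15,0.05,-11.7],"spin":0,"claw":255},{"delta_pos":[-0.15,0.05,-11.7],"spin":0,"claw":255}]'

```text
time_s: 3.15
eef_pos: [0.5686, 0.0284, 0.0836]
ee_rot: [0.001, -0.012, 1.0, 0.0]
ft_force: [-0.9, 0.8, 8.2]
grip_width: 0.0404
grip_force: 30.0
```

The width is 40 mm, so the tips are catching the shoulder. I'll open, rise 6 mm and regrip on the cap only.

drive_tool --increments '[{"delta_pos":[0,0,0],"spin":0,"claw":110},{"delta_pos":[0,0,0],"spin":0,"claw":110},{"delta_pos":[0,0,0.6],"spin":0,"claw":110},{"delta_pos":[0,0,0.6],"spin":0,"claw":110},{"delta_pos":[0,0,0.6],"spin":0,"claw":255},{"delta_pos":[0,0,0.6],"spin":0,"claw":255},{"delta_pos":[0,0,0.6],"spin":0,"claw":255},{"delta_pos":[0,0,0.6],"spin":0,"claw":255},{"delta_pos":[0,0,0.6],"spin":0,"claw":255},{"delta_pos":[0,0,0.6],"spin":0,"claw":255}]'

```text
time_s: 4.15
eef_pos: [0.5675, 0.0282, 0.0883]
ee_rot: [-0.0, -0.012, 1.0, -0.0]
ft_force: [-0.5, 0.9, -1.6]
grip_width: 0.0245
grip_force: 30.0
```

drive_tool --increments '[{"delta_pos":[0,0,2],"spin":0,"claw":255},{"delta_pos":[0,0,5],"spin":0,"claw":255},{"delta_pos":[0,0,8],"spin":0,"claw":255},{"delta_pos":[0,0,10],"spin":0,"claw":255},{"delta_pos":[-0.1,3,10],"spin":2,"claw":255},{"delta_pos":[-0.2,7,10],"spin":4,"claw":255},{"delta_pos":[-0.3,11,10],"spin":6,"claw":255},{"delta_pos":[-0.4,15,10],"spin":8,"claw":255},{"delta_pos":[-0.45,19,10],"spin":8,"claw":255},{"delta_pos":[-0.45,23,10],"spin":8,"claw":255},{"delta_pos":[-0.45,26.5,10],"spin":8,"claw":255},{"delta_pos":[-0.45,28.5,10],"spin":8,"claw":255}]'

```text
time_s: 5.35
eef_pos: [0.5627, 0.3157, 0.1882]
ee_rot: [-0.0, -0.083, 0.997, 0.0]
ft_force: [-0.2, 0.2, -1.1]
grip_width: 0.0242
grip_force: 30.0
```

drive_tool --increments '[{"delta_pos":[0,0,-3],"spin":0,"claw":255},{"delta_pos":[0,0,-6],"spin":0,"claw":255},{"delta_pos":[0,0,-8.5],"spin":0,"claw":255},{"delta_pos":[0,0,-10],"spin":0,"claw":255},{"delta_pos":[0,0,-10.5],"spin":0,"claw":255},{"delta_pos":[0,0,-10.7],"spin":0,"claw":255},{"delta_pos":[0,0,-10.7],"spin":0,"claw":255}]'

```text
time_s: 6.05
eef_pos: [0.5637, 0.3134, 0.0822]
ee_rot: [0.001, -0.082, 0.997, 0.0]
ft_force: [0.0, 0.5, -1.0]
grip_width: 0.0243
grip_force: 30.0
```

drive_tool --increments '[{"delta_pos":[0,0,-0.4],"spin":0,"claw":255},{"delta_pos":[0,0,-0.6],"spin":0,"claw":255},{"delta_pos":[0,0,-0.8],"spin":0,"claw":255},{"delta_pos":[0,0,-0.8],"spin":0,"claw":255}]'

```text
time_s: 6.45
eef_pos: [0.5633, 0.3134, 0.0737]
ee_rot: [0.0, -0.082, 0.997, 0.0]
ft_force: [-0.6, 0.9, 1.5]
grip_width: 0.0245
grip_force: 30.0
```

drive_tool --increments '[{"delta_pos":[0,0,0],"spin":0,"claw":130},{"delta_pos":[0,0,0],"spin":0,"claw":130},{"delta_pos":[0,0,0],"spin":0,"claw":130},{"delta_pos":[0,0,0],"spin":0,"claw":130},{"delta_pos":[0,0,3],"spin":0,"claw":110},{"delta_pos":[0,0,6],"spin":0,"claw":110},{"delta_pos":[0,0,10],"spin":0,"claw":110},{"delta_pos":[0,0,13],"spin":0,"claw":110},{"delta_pos":[0,-5,14],"spin":0,"claw":110},{"delta_pos":[0,-10,14],"spin":0,"claw":110},{"delta_pos":[0,-15,14],"spin":0,"claw":110},{"delta_pos":[0,-15,14],"spin":0,"claw":110}]'

```text
time_s: 7.65
eef_pos: [0.5626, 0.1583, 0.2136]
ee_rot: [-0.0, -0.08, 0.997, -0.001]
ft_force: [-0.7, -0.7, 0.1]
grip_width: 0.0523
grip_force: 0.0
```

```bash
python3 - <<'E'
from h import *
wrist('w2.png'); d=np.load('w.npz'); print(proj(d['K'],d['E'],[.5632,.313,.0845]))
f=d['f'][:,:,::-1]; t=grab('scene','s2.png')['frame'][:,:,::-1]
cv2.imwrite('pics/m2.png',np.hstack([cv2.resize(f[:340],(400,213)),cv2.resize(t[130:280,180:400],(400,273))[:213]]))
E
```

```text
[0.5626 0.1583 0.2136]
[526.  266.5]
```

View pics/m2.png

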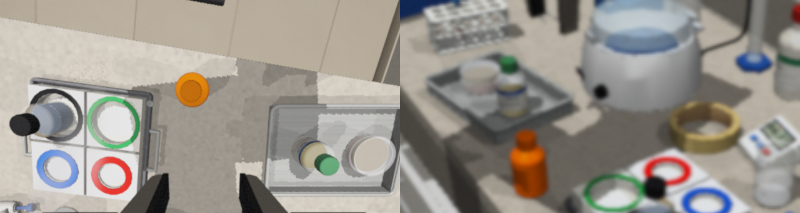

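The old bottle stands upright in the tray's free part, beside the dishes. Next is the fresh bottle.

drive_tool --increments '[{"delta_pos":[-1,-5,0],"spin":-8,"claw":110},{"delta_pos":[-1,-10,0],"spin":-8,"claw":110},{"delta_pos":[-2,-15,0],"spin":-8,"claw":110},{"delta_pos":[-3,-20,0],"spin":-8,"claw":110},{"delta_pos":[-4,-25,0],"spin":-8,"claw":110},{"delta_pos":[-4.6,-30,0],"spin":-8,"claw":110},{"delta_pos":[-4.6,-34,0],"spin":-8,"claw":110},{"delta_pos":[-4.6,-37,-1],"spin":-8,"claw":110},{"delta_pos":[-4.6,-39.1,-1.5],"spin":-8,"claw":110},{"delta_pos":[-4.6,-39.1,-1.5],"spin":-8,"claw":110},{"delta_pos":[-4.6,-39.1,-1.5],"spin":-8,"claw":110}]'

```text
time_s: 8.85
eef_pos: [0.5176, -0.2268, 0.1982]
ee_rot: [-0.0, -0.012, 1.0, 0.0]
ft_force: [-0.6, -0.0, 0.4]
grip_width: 0.0523
grip_force: 0.0
```

```bash
python3 - <<'E'
from h import *
wrist('w3.png'); d=np.load('w.npz'); K,E=d['K'],d['E']
for n,p in dict(fresh=[.5172,-.2301,.082],blue=[.6044,-.311,.04],red=[.519,-.394,.04]).items(): print(n,proj(K,E,p))
E
```

```text
[ 0.5176 -0.2268  0.1982]
fresh [321.2 238.3]
blue [227.  319.4]
red [120.5 221.9]
```

View pics/w3.png

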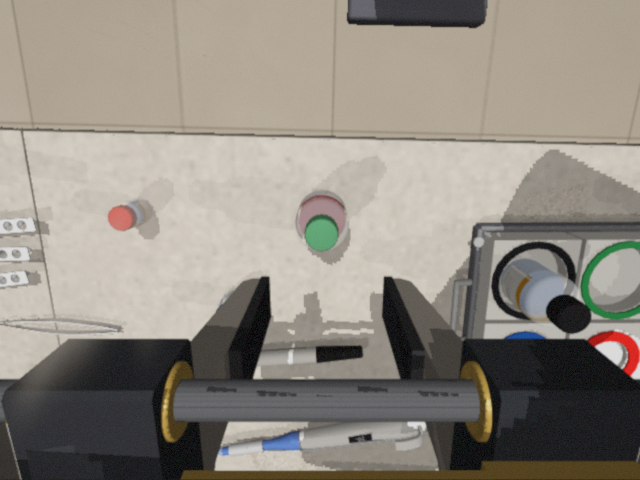

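The fresh bottle's green cap is at (322,233), predicted (321,238). The red cap is at (121,217), predicted (120.5,222). The measurements agree.

drive_tool --increments '[{"delta_pos":[-0.2,-0.3,-4],"spin":0,"claw":110},{"delta_pos":[-0.2,-0.3,-8],"spin":0,"claw":110},{"delta_pos":[-0.2,-0.3,-11],"spin":0,"claw":110},{"delta_pos":[-0.2,-0.3,-12.6],"spin":0,"claw":110},{"delta_pos":[-0.2,-0.3,-12.6],"spin":0,"claw":110},{"delta_pos":[-0.2,-0.3,-12.6],"spin":0,"claw":255},{"delta_pos":[-0.2,-0.3,-12.6],"spin":0,"claw":255},{"delta_pos":[-0.2,-0.3,-12.6],"spin":0,"claw":255},{"delta_pos":[-0.2,-0.3,-12.6],"spin":0,"claw":255},{"delta_pos":[-0.2,-0.3,-12.6],"spin":0,"claw":255},{"delta_pos":[-0.2,-0.3,-12.6],"spin":0,"claw":255},{"delta_pos":[-0.2,-0.3,-12.6],"spin":0,"claw":255}]'

```text
time_s: 10.1
eef_pos: [0.5158, -0.231, 0.0734]
ee_rot: [0.001, -0.012, 1.0, -0.0]
ft_force: [0.2, 1.1, 5.9]
grip_width: 0.0242
grip_force: 30.0
```

drive_tool --increments '[{"delta_pos":[0,0,2],"spin":0,"claw":255},{"delta_pos":[0,0,5],"spin":0,"claw":255},{"delta_pos":[0,0,9],"spin":0,"claw":255},{"delta_pos":[0,0,13],"spin":0,"claw":255},{"delta_pos":[0.5,3,15],"spin":0,"claw":255},{"delta_pos":[1,7,15],"spin":0,"claw":255},{"delta_pos":[2,11,15],"spin":0,"claw":255},{"delta_pos":[3,15,15],"spin":0,"claw":255},{"delta_pos":[4,19,15],"spin":0,"claw":255},{"delta_pos":[4.9,23,15],"spin":0,"claw":255},{"delta_pos":[4.9,26.3,15],"spin":0,"claw":255},{"delta_pos":[4.9,26.3,15],"spin":0,"claw":255}]'

```text
time_s: 11.3
eef_pos: [0.564, 0.0355, 0.2224]
ee_rot: [-0.0, -0.013, 1.0, 0.001]
ft_force: [0.1, -0.8, -1.5]
grip_width: 0.0243
grip_force: 30.0
```

drive_tool --increments '[{"delta_pos":[0,0,-1],"spin":0,"claw":255},{"delta_pos":[0,0,-1],"spin":0,"claw":255}]'

```text
time_s: 11.5
eef_pos: [0.5631, 0.0313, 0.2109]
ee_rot: [-0.001, -0.012, 1.0, -0.0]
ft_force: [-0.8, 0.0, -1.3]
grip_width: 0.0243
grip_force: 30.0
```

drive_tool --increments '[{"delta_pos":[0.1,0.1,-4],"spin":0,"claw":255},{"delta_pos":[0.1,0.1,-8],"spin":0,"claw":255},{"delta_pos":[0.1,0.1,-10],"spin":0,"claw":255},{"delta_pos":[0.1,0.1,-11],"spin":0,"claw":255},{"delta_pos":[0.1,0.1,-11.5],"spin":0,"claw":255},{"delta_pos":[0.1,0.1,-11.9],"spin":0,"claw":255},{"delta_pos":[0.1,0.1,-12.1],"spin":0,"claw":255},{"delta_pos":[0.1,0.1,-12.1],"spin":0,"claw":255}]'

```text
time_s: 12.3
eef_pos: [0.5655, 0.0332, 0.092]
ee_rot: [0.001, -0.012, 1.0, 0.0]
ft_force: [-0.5, -0.3, -0.5]
grip_width: 0.0242
grip_force: 30.0
```

drive_tool --increments '[{"delta_pos":[0,0,-0.15],"spin":0,"claw":255},{"delta_pos":[0,0,-0.25],"spin":0,"claw":255},{"delta_pos":[0,0,-0.25],"spin":0,"claw":255}]'

```text
time_s: 12.6
eef_pos: [0.5659, 0.0335, 0.0904]
ee_rot: [0.001, -0.012, 1.0, 0.0]
ft_force: [-1.9, 1.3, 10.5]
grip_width: 0.0244
grip_force: 30.0
```

The bottle touches the recess floor at the expected height, so I'll release, rise and go towards the red vial.

drive_tool --increments '[{"delta_pos":[0,0,0.1],"spin":0,"claw":130},{"delta_pos":[0,0,0.1],"spin":0,"claw":130},{"delta_pos":[0,0,0.1],"spin":0,"claw":130},{"delta_pos":[0,0,0.1],"spin":0,"claw":130},{"delta_pos":[0,0,3],"spin":0,"claw":130},{"delta_pos":[0,0,6],"spin":0,"claw":130},{"delta_pos":[0,0,9],"spin":0,"claw":130},{"delta_pos":[0,-4,11],"spin":0,"claw":130},{"delta_pos":[0,-8,11],"spin":0,"claw":130},{"delta_pos":[0,-12,11],"spin":0,"claw":130},{"delta_pos":[0,-16,11],"spin":0,"claw":130},{"delta_pos":[-2,-20,11],"spin":0,"claw":130}]'

```text
time_s: 13.8
eef_pos: [0.5464, -0.1686, 0.199]
ee_rot: [0.001, -0.012, 1.0, -0.0]
ft_force: [0.9, 0.0, -0.9]
grip_width: 0.045
grip_force: 0.0
```

drive_tool --increments '[{"delta_pos":[-1,-4,-1],"spin":0,"claw":130},{"delta_pos":[-2,-8,-2],"spin":0,"claw":130},{"delta_pos":[-2.8,-12,-3],"spin":0,"claw":130},{"delta_pos":[-2.8,-16,-4],"spin":0,"claw":130},{"delta_pos":[-2.8,-20,-5],"spin":0,"claw":130},{"delta_pos":[-2.8,-22.7,-5],"spin":0,"claw":130},{"delta_pos":[-2.8,-22.7,-5],"spin":0,"claw":130},{"delta_pos":[-2.8,-22.7,-5],"spin":0,"claw":130}]'

```text
time_s: 14.6
eef_pos: [0.5167, -0.3938, 0.1484]
ee_rot: [-0.0, -0.011, 1.0, 0.0]
ft_force: [-0.2, 1.7, 0.3]
grip_width: 0.0453
grip_force: 0.0
```

```bash
python3 - <<'E'
from h import *
wrist('w4.png'); d=np.load('w.npz'); K,E=d['K'],d['E']
for n,p in dict(blue=[.6044,-.311,.04],red=[.519,-.394,.04]).items(): print(n,proj(K,E,p))
t=grab('top','t4.png')['frame'][:,:,::-1]; w=d['f'][:,:,::-1]
cv2.imwrite('pics/m4.png',np.hstack([cv2.resize(w[:360],(480,270)),cv2.resize(t[180:270,260:360],(300,270),interpolation=cv2.INTER_CUBIC)]))
E
```

```text
[ 0.5167 -0.3938  0.1484]
blue [432.5 355.8]
red [325.4 245.2]
```

View pics/m4.png

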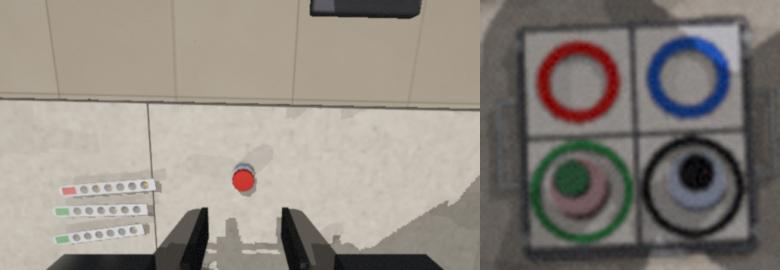

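The fresh bottle stands inside the green collar, and the black bottle is unmoved. The red cap is at (324,241), predicted (325,245). I'll grip it by the cap.

drive_tool --increments '[{"delta_pos":[0.1,0,-4],"spin":0,"claw":130},{"delta_pos":[0.1,0,-8],"spin":0,"claw":130},{"delta_pos":[0.1,0,-10],"spin":0,"claw":130},{"delta_pos":[0.1,0,-10.7],"spin":0,"claw":130},{"delta_pos":[0.1,0,-10.7],"spin":0,"claw":130},{"delta_pos":[0.1,0,-10.7],"spin":0,"claw":255},{"delta_pos":[0.1,0,-10.7],"spin":0,"claw":255},{"delta_pos":[0.1,0,-10.7],"spin":0,"claw":255},{"delta_pos":[0.1,0,-10.7],"spin":0,"claw":255},{"delta_pos":[0.1,0,-10.7],"spin":0,"claw":255},{"delta_pos":[0.1,0,-10.7],"spin":0,"claw":255}]'

```text
time_s: 15.8
eef_pos: [0.5187, -0.3943, 0.0429]
ee_rot: [0.001, -0.012, 1.0, -0.0]
ft_force: [0.3, 0.2, 6.2]
grip_width: 0.0202
grip_force: 30.0
```

drive_tool --increments '[{"delta_pos":[0,0,2],"spin":0,"claw":255},{"delta_pos":[0,0,5],"spin":0,"claw":255},{"delta_pos":[0,0,9],"spin":0,"claw":255},{"delta_pos":[1,3,13],"spin":0,"claw":255},{"delta_pos":[3,7,16],"spin":0,"claw":255},{"delta_pos":[5,11,16],"spin":0,"claw":255},{"delta_pos":[7,15,16],"spin":0,"claw":255},{"delta_pos":[8,19,16],"spin":0,"claw":255},{"delta_pos":[9,23,16],"spin":0,"claw":255},{"delta_pos":[10,27,16],"spin":0,"claw":255},{"delta_pos":[11,31,16],"spin":0,"claw":255},{"delta_pos":[12,35,16],"spin":0,"claw":255}]'

```text
time_s: 17.0
eef_pos: [0.6382, -0.0421, 0.202]
ee_rot: [0.0, -0.012, 1.0, -0.0]
ft_force: [0.3, -0.9, -0.6]
grip_width: 0.0199
grip_force: 30.0
```

drive_tool --increments '[{"delta_pos":[0.3,4,0],"spin":0,"claw":255},{"delta_pos":[0.3,7,0],"spin":0,"claw":255},{"delta_pos":[0.3,7.9,0],"spin":0,"claw":255},{"delta_pos":[0.3,7.9,0],"spin":0,"claw":255},{"delta_pos":[0.3,7.9,0],"spin":0,"claw":255}]'

```text
time_s: 17.5
eef_pos: [0.641, 0.0343, 0.2019]
ee_rot: [-0.0, -0.012, 1.0, -0.0]
ft_force: [0.3, 0.3, -0.1]
grip_width: 0.0202
grip_force: 30.0
```

drive_tool --increments '[{"delta_pos":[0.1,0,-4],"spin":0,"claw":255},{"delta_pos":[0.1,0,-8],"spin":0,"claw":255},{"delta_pos":[0.1,0,-11],"spin":0,"claw":255},{"delta_pos":[0.1,0,-12.5],"spin":0,"claw":255},{"delta_pos":[0.1,0,-13],"spin":0,"claw":255},{"delta_pos":[0.1,0,-13.2],"spin":0,"claw":255},{"delta_pos":[0.1,0,-13.2],"spin":0,"claw":255}]'

```text
time_s: 18.2
eef_pos: [0.643, 0.0349, 0.0711]
ee_rot: [0.001, -0.012, 1.0, 0.0]
ft_force: [-0.6, 0.4, -0.4]
grip_width: 0.02
grip_force: 30.0
```

drive_tool --increments '[{"delta_pos":[0,0,-0.15],"spin":0,"claw":255},{"delta_pos":[0,0,-0.25],"spin":0,"claw":255},{"delta_pos":[0,0,-0.25],"spin":0,"claw":255}]'

```text
time_s: 18.5
eef_pos: [0.6432, 0.0352, 0.0689]
ee_rot: [0.001, -0.012, 1.0, -0.0]
ft_force: [-1.2, -0.7, 5.3]
grip_width: 0.0199
grip_force: 30.0
```

The vial is seated at the expected 0.069. I'll release it and go to the blue vial.

drive_tool --increments '[{"delta_pos":[0,0,0],"spin":0,"claw":150},{"delta_pos":[0,0,0],"spin":0,"claw":150},{"delta_pos":[0,0,0],"spin":0,"claw":150},{"delta_pos":[0,0,0],"spin":0,"claw":150},{"delta_pos":[0,0,3],"spin":0,"claw":130},{"delta_pos":[0,0,6],"spin":0,"claw":130},{"delta_pos":[0,0,9],"spin":0,"claw":130},{"delta_pos":[0,-4,9],"spin":0,"claw":130},{"delta_pos":[-1,-8,9],"spin":0,"claw":130},{"delta_pos":[-2,-12,9],"spin":0,"claw":130},{"delta_pos":[-3,-16,9],"spin":0,"claw":130},{"delta_pos":[-3.8,-20,9],"spin":0,"claw":130}]'

```text
time_s: 19.7
eef_pos: [0.6033, -0.1661, 0.1574]
ee_rot: [-0.0, -0.012, 1.0, 0.0]
ft_force: [0.7, -0.7, 0.4]
grip_width: 0.0452
grip_force: 0.0
```

drive_tool --increments '[{"delta_pos":[-0.1,-4,-0.5],"spin":0,"claw":130},{"delta_pos":[-0.1,-8,-1],"spin":0,"claw":130},{"delta_pos":[-0.1,-12,-1],"spin":0,"claw":130},{"delta_pos":[-0.1,-14.6,-1],"spin":0,"claw":130},{"delta_pos":[-0.1,-14.6,-1],"spin":0,"claw":130},{"delta_pos":[-0.1,-14.6,-1],"spin":0,"claw":130}]'

```text
time_s: 20.3
eef_pos: [0.6027, -0.3108, 0.147]
ee_rot: [-0.0, -0.011, 1.0, 0.0]
ft_force: [0.5, -0.8, 0.7]
grip_width: 0.0454
grip_force: 0.0
```

```bash
python3 - <<'E'
from h import *
wrist('w5.png'); d=np.load('w.npz'); K,E=d['K'],d['E']
print(proj(K,E,[.6044,-.311,.04]))
t=grab('top','t5.png')['frame'][:,:,::-1]; w=d['f'][:,:,::-1]
cv2.imwrite('pics/m5.png',np.hstack([cv2.resize(w[:360],(480,270)),cv2.resize(t[180:270,260:360],(300,270),interpolation=cv2.INTER_CUBIC)]))
E
```

```text
[ 0.6027 -0.3108  0.147 ]
[325.5 244.9]
```

View pics/m5.png

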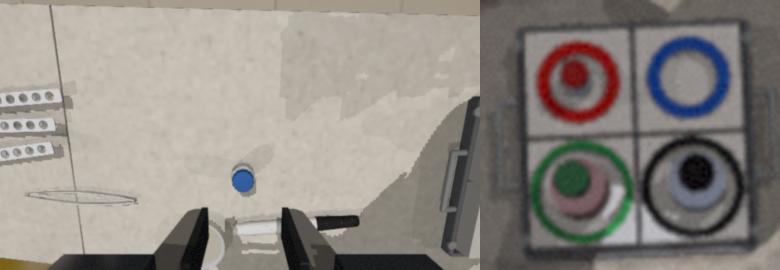

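The red vial stands in the red bay. The blue cap is at (324,241), predicted (325.5,245). The pen and dish are more than 3 cm from the fingers.

drive_tool --increments '[{"delta_pos":[0.1,0,-4],"spin":0,"claw":130},{"delta_pos":[0.1,0,-8],"spin":0,"claw":130},{"delta_pos":[0.1,0,-9.8],"spin":0,"claw":130},{"delta_pos":[0.1,0,-10.5],"spin":0,"claw":130},{"delta_pos":[0.1,0,-10.5],"spin":0,"claw":130},{"delta_pos":[0.1,0,-10.5],"spin":0,"claw":255},{"delta_pos":[0.1,0,-10.5],"spin":0,"claw":255},{"delta_pos":[0.1,0,-10.5],"spin":0,"claw":255},{"delta_pos":[0.1,0,-10.5],"spin":0,"claw":255},{"delta_pos":[0.1,0,-10.5],"spin":0,"claw":255},{"delta_pos":[0.1,0,-10.5],"spin":0,"claw":255}]'

```text
time_s: 21.5
eef_pos: [0.6048, -0.3112, 0.0435]
ee_rot: [0.001, -0.012, 1.0, -0.0]
ft_force: [0.1, -0.2, 6.3]
grip_width: 0.0199
grip_force: 30.0
```

drive_tool --increments '[{"delta_pos":[0,0,2],"spin":0,"claw":255},{"delta_pos":[0,0,5],"spin":0,"claw":255},{"delta_pos":[0,0,9],"spin":0,"claw":255},{"delta_pos":[0.5,3,13],"spin":0,"claw":255},{"delta_pos":[1,7,15],"spin":0,"claw":255},{"delta_pos":[2,11,15],"spin":0,"claw":255},{"delta_pos":[3,15,15],"spin":0,"claw":255},{"delta_pos":[4,19,15],"spin":0,"claw":255},{"delta_pos":[4,23,15],"spin":0,"claw":255},{"delta_pos":[4,26,15],"spin":0,"claw":255},{"delta_pos":[4,26.8,15],"spin":0,"claw":255},{"delta_pos":[4,26.8,15],"spin":0,"claw":255}]'

```text
time_s: 22.7
eef_pos: [0.644, -0.0419, 0.1924]
ee_rot: [-0.0, -0.013, 1.0, -0.0]
ft_force: [0.1, 0.0, -0.3]
grip_width: 0.0201
grip_force: 29.9
```

drive_tool --increments '[{"delta_pos":[0,0,-1],"spin":0,"claw":255},{"delta_pos":[0,0,-1],"spin":0,"claw":255}]'

```text
time_s: 22.9
eef_pos: [0.6432, -0.0441, 0.1807]
ee_rot: [-0.001, -0.011, 1.0, -0.0]
ft_force: [-0.4, -0.2, 0.6]
grip_width: 0.0197
grip_force: 29.9
```

drive_tool --increments '[{"delta_pos":[0.1,0.1,-4],"spin":0,"claw":255},{"delta_pos":[0.1,0.1,-8],"spin":0,"claw":255},{"delta_pos":[0.1,0.1,-10],"spin":0,"claw":255},{"delta_pos":[0.1,0.1,-10.8],"spin":0,"claw":255},{"delta_pos":[0.1,0.1,-11.1],"spin":0,"claw":255},{"delta_pos":[0.1,0.1,-11.1],"spin":0,"claw":255},{"delta_pos":[0.1,0.1,-11.1],"spin":0,"claw":255}]'

```text
time_s: 23.6
eef_pos: [0.646, -0.0421, 0.0727]
ee_rot: [0.001, -0.012, 1.0, -0.0]
ft_force: [0.4, 0.1, -0.1]
grip_width: 0.0199
grip_force: 29.9
```

drive_tool --increments '[{"delta_pos":[0,0,-0.2],"spin":0,"claw":255},{"delta_pos":[0,0,-0.35],"spin":0,"claw":255},{"delta_pos":[0,0,-0.35],"spin":0,"claw":255}]'

```text
time_s: 23.9
eef_pos: [0.6462, -0.0419, 0.0695]
ee_rot: [0.001, -0.012, 1.0, -0.0]
ft_force: [-0.5, -1.0, 8.5]
grip_width: 0.0199
grip_force: 30.0
```

The vial is seated. I'll release, rise and check.

drive_tool --increments '[{"delta_pos":[0,0,0],"spin":0,"claw":150},{"delta_pos":[0,0,0],"spin":0,"claw":150},{"delta_pos":[0,0,0],"spin":0,"claw":150},{"delta_pos":[0,0,0],"spin":0,"claw":150},{"delta_pos":[0,0,3],"spin":0,"claw":130},{"delta_pos":[0,0,6],"spin":0,"claw":130},{"delta_pos":[0,0,10],"spin":0,"claw":130},{"delta_pos":[0,-4,13],"spin":0,"claw":130},{"delta_pos":[0,-9,14],"spin":0,"claw":130},{"delta_pos":[0,-14,14],"spin":0,"claw":130},{"delta_pos":[0,-16,14],"spin":0,"claw":130},{"delta_pos":[0,-16,14],"spin":0,"claw":130}]'

```text
time_s: 25.1
eef_pos: [0.6446, -0.2045, 0.2075]
ee_rot: [-0.0, -0.01, 1.0, -0.0]
ft_force: [-0.0, -0.3, 0.2]
grip_width: 0.0448
grip_force: 0.0
```

```bash
python3 - <<'E'
from h import *
t=grab('top','t6.png')['frame'][:,:,::-1]; w=grab('wrist','w6.png')['frame'][:,:,::-1]
cv2.imwrite('pics/m6.png',np.hstack([cv2.resize(t[180:300,80:360],(700,300),interpolation=cv2.INTER_CUBIC)]))
a=cv2.imread('pics/m6.png');cv2.imwrite('pics/m6.png',np.vstack([a,cv2.resize(w[:270],(700,295))]))
E
```

```text
(no output)
```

View pics/m6.png

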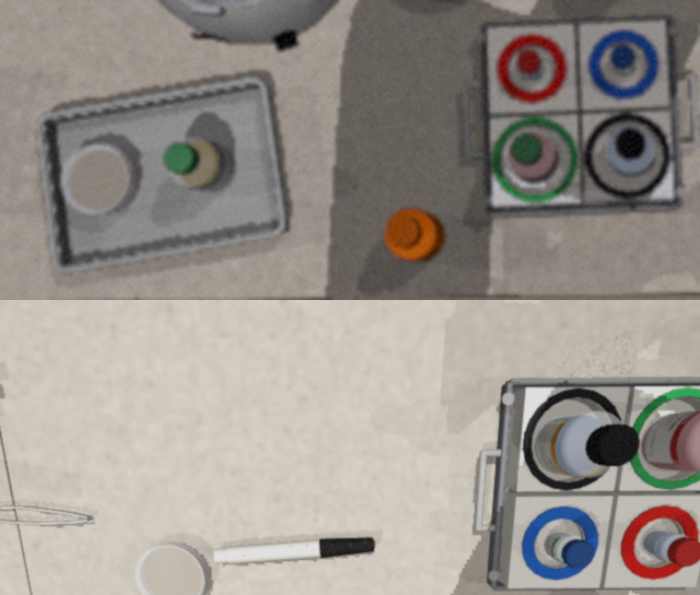

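All four items are upright in their places: the old bottle in the tray and the fresh bottle and both vials in their matching collars. The black bottle and the orange one are untouched.

```bash
python3 -c "
from rig import robot
print(robot.finish_job())"
```

```text
the job is handed in; nothing more can be done
None
```

I handed the job in at about 25 s: the old green bottle is upright in the discard tray, the fresh green bottle and the red and blue vials are seated in their matching bays, and the black bottle wasn't moved; my first grip on the old bottle caught its shoulder, so I opened and regripped on the cap.

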